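# Lock the grinding cup under the sample mill

### The job

Take the steel grinding cup by the upright grip of its handle, push its three lugs up through the slots under the mill's drive head, and turn the handle about an eighth of a turn, from the left to the front, until the lugs can sink into their pockets; let them down and let go, so that the cup hangs locked. Work gently and by feel, with a light push of about 10 N and never more than 45 N between cup and mill, keep the cup upright, and leave the other things on the bench where they are.

Things in the scene. Friction and masses are not known exactly. Their poses are not given: they have to be found in the camera images.
- cup: Steel grinding cup, 60 mm across, 70 mm tall, about 0.26 kg, upright on the bench; the top 10 mm taper to 52 mm across. Origin: centre of its underside; z up, handle along its -x: a bar 16 mm wide, heights 24 to 36 mm, ending in an upright yellow grip.
- cup_grip (a point): On the upright grip of the cup's handle, 14 mm below its top (fingertips clear the bar): a block 14 mm thick along cup x, 34 mm wide along y, heights 24 to 74 mm, centred 110 mm from the cup's axis on its -x side. Held firmly across the 14 mm, the cup tips little.
- cup_lugs (a point): Point on the cup's axis at mid height of its three brass lugs (cup heights 54 to 60 mm). Each is 13 mm (21 degrees) wide and reaches 36 mm from the axis; one above the handle, the others 120 degrees either side.
- mill: Sample mill, fixed: white base and column, blue drive head 88 mm across, up to 250 mm high. Origin: at bench height on the head's axis; z up, front is -x; the column and the arm that carries the head lie on its -y side. Base top at 24 mm. Under the head, an aluminium collar takes the cup, 88 mm outside, heights 140 to 179 mm.
- mill_mouth (a point): Nominal centre of the collar's open underside, 140 mm high. Lip bore 64 mm, with 3 slots that pass the lugs with 4 degrees to spare each way; nominal entry: cup yaw 0.785 rad less than the mill's (handle to front left, -x +y). But unseen, the collar is fixed askew by up to 15 degrees either way and up to 6 mm high or low, with slots, shelf, pockets, stop and plate: go by feel.
- mill_shelf (a point): On the axis at the nominal top of the shelf (149 mm) that the lugs must pass over. Nominal heights of the cup's origin: 80 mm where lugs beside the slots meet the lip's hard underside; 89.5 mm where, lugs in the slots, the rim meets the soft spring plate; turn between 95.5 and 101.5 mm (plate's hard end). The held cup sags about 1 mm under load.
- mill_pocket (a point): On the axis at the nominal floor of the lug pockets (145.5 mm). From the slots turn the cup 45 degrees counterclockwise seen from above (handle left to front); over the pockets from 39 degrees on from the slots' middle to a hard stop at 53. Let down there, lugs sink 3.5 mm below the shelf: locked, cup origin 91.5 mm, nominal. At the stop, lugs feel 3 times the handle's push.
- plate (a joint): White spring plate inside the collar, pushed up by the cup's rim; m, 0 down (free), 0.012 at its upper end. About 2 N at 0 and 0.6 N more per mm. 0.002 when the cup is locked with its lugs down in the pockets, 0.0055 with the lugs on the shelf.
- reagent_bottle: bystander: white bottle, blue cap, 68 mm across, 150 mm tall; origin under its centre
- amber_bottle: bystander: amber bottle, black cap, 58 mm across, 130 mm tall; origin under its centre
- beaker: bystander: glass beaker, 70 mm across, 90 mm tall; origin under its centre
- sample_jar: bystander: clear jar, red cap, 60 mm across, 70 mm tall; origin under its centre
- brush: bystander: cleaning brush lying between robot and mill, along y; origin under its middle
- weigh_dish: bystander: white shallow dish, 90 mm across, 18 mm tall; origin under its centre
- seal_ring: bystander: orange ring, 64 mm across, 10 mm tall, lying flat; origin under its centre

How it is judged:
By the outcome, as a careful person would: the job done as asked, in the order asked, and still so for the second after the job is handed in, with the robot touching nothing.
It also fails if it takes over 72 s, if anything falls off the work surface, if the arm or the gripper's body presses on something with over 40 N, if the wrist force passes 120 N, or if a joint passes its speed limit or range.

### The arm

A 6-joint arm with a two-finger parallel gripper is mounted at the origin on the work surface. World frame = base frame: x ahead of the robot, y to its left, z up, the work surface at z = 0. Lengths are in m, angles in rad, forces in N, time in s.
With the tool pointing down it reaches from about 0.25 to 0.8 m from the base axis. Payload 8.5 kg.
Tool frame: the origin (TCP) lies at the very end of the fingers, on their centre line; the grasp point (between the pads) lies 19 mm behind it; z points along the fingers, y is the line along which they close (so a half turn about z gives the same grasp; the last joint's range is limited). The gripper opens to 85 mm and grips with 20 to 120 N. Pads are 22 mm wide; open, the fingers measure 114 mm over their backs; the gripper's body (76 mm by 85 mm) begins 54 mm behind the grasp point. The pads swing forward as they close: fully open they stand 13 mm farther back than shut.
Start: joints at [1.298, 0.238, -0.013, 1.319, 0, 1.571], TCP at [0.141, 0.506, 0.231] pointing down, gripper open.
Joint ranges: [-2.66, 2.66], [-1.03, 1.9], [-1.14, 1.46], [-1.82, 2.27], [-1.45, 1.34], [-3.14, 3.14]. Speed limits (rad/s): [2.22, 2.22, 2.79, 3.14, 3.14, 3.14].

### API

Orientations are given as a rotation vector (axis times angle).
In Python, from workcell import * gives the robot as it stands. Calls block until the motion is done:
- reach(position, orientation): joint-space move of the TCP to a pose.
- move_linear(position, speed=0.15, rotation=None): straight line of the TCP; rotation=None keeps the orientation; speed is the mean speed in m/s.
- movej(angles): joint-space move.
- move_gripper(opening, effort=None): opening from 0.0 (shut) to 1.0 (fully open); effort is the grip in N (None keeps the last); returns when the fingers have stopped.
- wait(seconds).
- ik(position, orientation): joint angles nearest the present ones, or None.
- state(): the state.
- get_image(name): name is "scene" or "top" or "wrist"; returns (picture, depth): 384x512x3 uint8, red, green, blue; 384x512 float32, m along the optical axis (not along the pixel's ray), 0 where there is no reading.
- camera_info(name): a dict with "vfov" (degrees; the focal length in pixels is half the picture's height over the tangent of half this angle, whatever the lens; pixels are square), "cx", "cy" (the principal point, pixels), "extrinsics" (4x4, takes a point from world to camera coordinates); the wrist camera has in their place "hand_eye" (4x4, takes a point from camera to tool coordinates, whose origin is the TCP and whose axes are the flange's). Camera axes: x right, y up, looking along -z (the intrinsics and any distortion apply to the point x, -y, -z); pixel columns grow to the right and rows downward; lengths in m; the calibration is good to about 2 mm. The wrist camera is an equidistant fisheye: a pixel r from the principal point sees the ray r / f radians off the axis. A picture is of the moment at which its call begins: read the wrist's pose just before it. camera_info takes no time and is no camera call.
A pose or a line that the arm cannot do raises PlanningError and nothing moves.
- hand_in(): hands the job in; it is judged then, once.
The state is a dict: "time_s": time; "joint_positions": joint angles; "joint_velocities": joint speeds; "tau": joint torques, N m; "eef_pos": TCP position; "orientation": TCP orientation; "wrist_force": force on the tool from outside, world axes, zero at the start; "ft_torque": the same for the moment, N m; "finger_gap": opening from 0.0 (shut) to 1.0 (fully open); "finger_force": force on a finger pad.
Only numpy, scipy, OpenCV 4.12 (cv2) and the standard library are available. Lean on these libraries where they do the work, as an engineer would, in place of code of your own. Each camera call takes 0.05 s, during which the arm holds its last target. There are 200 camera calls.

## Working session

There is one attempt and no reset: what is moved stays moved. The work goes in short steps, each a Python script; the robot and the scene stay as the last script left them, time stands still between calls to the robot, and variables do not carry over. Pictures are saved under pics/ and viewed, at most 10 in all, crops included, and the job is handed in when it is done.

```bash
ls; mkdir -p pics; python3 - <<'E'
from workcell import *
import cv2,numpy as np
for n in("scene","top"):
    im,d=get_image(n); np.savez(f"pics/{n}.npz",im=im,d=d); cv2.imwrite(f"pics/{n}.png",im[:,:,::-1]); 
for n in("scene","top","wrist"): print(n,camera_info(n))
s=state(); print(s)
E
```

```text
pics
scene {'vfov': 45.142638230339784, 'cx': 250.78962758137772, 'cy': 189.77467149091186, 'extrinsics': array([[-0.7466427 ,  0.66512471, -0.01156697,  0.39404146],
       [-0.54893434, -0.60620384,  0.57548935,  0.30155587],
       [ 0.37576025,  0.43603443,  0.81772747, -1.56325224],
       [ 0.        ,  0.        ,  0.        ,  1.        ]])}
top {'vfov': 57.4276089583871, 'cx': 255.65561107031866, 'cy': 196.08696075391396, 'extrinsics': array([[-0.02270203, -0.99964697,  0.0138039 ,  0.07000825],
       [ 0.99559671, -0.02134963,  0.09127636, -0.58772914],
       [-0.09094943,  0.01581528,  0.99572992, -1.1940022 ],
       [ 0.        ,  0.        ,  0.        ,  1.        ]])}
wrist {'vfov': 65.70646984690485, 'cx': 253.21244599576988, 'cy': 191.14310913059228, 'hand_eye': array([[ 2.40756220e-04,  9.61013829e-01,  2.76500205e-01,
         7.02493482e-02],
       [ 9.99999793e-01, -6.63909284e-05, -6.39976270e-04,
        -6.62920278e-05],
       [-5.96668940e-04,  2.76500301e-01, -9.61013646e-01,
        -1.43115002e-01],
       [ 0.00000000e+00,  0.00000000e+00,  0.00000000e+00,
         1.00000000e+00]])}
{'time_s': 0.1, 'joint_positions': array([ 1.29800627e+00,  2.38734006e-01, -1.41414024e-02,  1.31917535e+00,
       -2.22852769e-06,  1.57077907e+00]), 'joint_velocities': array([ 1.90788228e-03, -4.16189173e-04,  5.16808317e-04, -1.10449116e-03,
       -2.84356558e-04,  2.06404208e-05]), 'tau': array([ 2.69305174e-04, -5.39721143e+01,  3.46999133e+01,  1.34408576e-02,
        5.69389852e-05, -8.48411048e-06]), 'eef_pos': array([0.14135211, 0.50525188, 0.23074608]), 'orientation': array([-4.27120427e-01, -3.11225173e+00,  1.95252501e-03]), 'wrist_force': array([-0.36721081,  0.73203521,  0.12382029]), 'ft_torque': array([ 0.03804058, -0.01009502,  0.01149101]), 'finger_force': 0.0, 'finger_gap': 1.0005752506304202}
```

View pics/top.png

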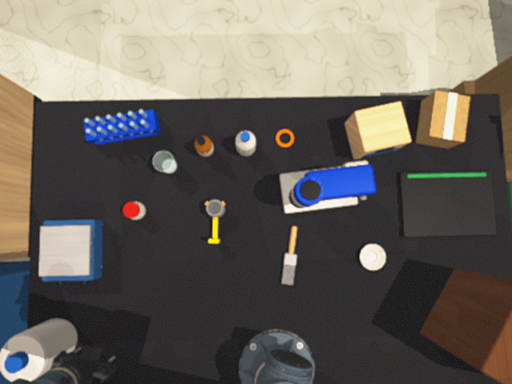

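View pics/scene.png

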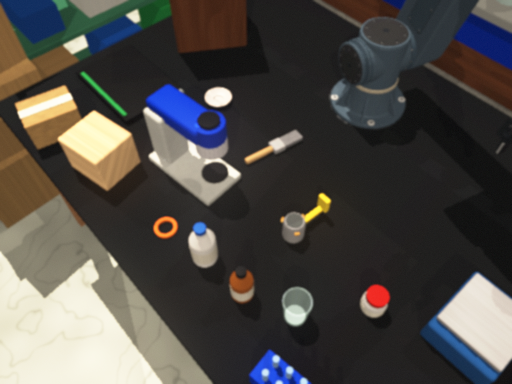

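Top view: the cup is at (215,208) with its grip at (213,241), towards the robot. The mill head is at (310,190), with its arm to the right (-y), and the brush is at (291,255). The scene view agrees. Next I'll measure them.

```bash
cat > h.py <<'E'
from workcell import *
import cv2,numpy as np
from scipy.spatial.transform import Rotation as R
def cast(info,px,z,T=None):
    """pixels (N,2) -> world points on plane(s) z; pinhole, or fisheye if T (camera->world) given"""
    px=np.atleast_2d(px).astype(float); f=192/np.tan(np.radians(info["vfov"])/2)
    u=(px-[info["cx"],info["cy"]])/f
    if T is None: T=np.linalg.inv(info["extrinsics"]); v=np.c_[u[:,0],-u[:,1],-np.ones(len(u))]
    else:
        r=np.linalg.norm(u,axis=1)+1e-12; s=np.sin(r)/r
        v=np.c_[u[:,0]*s,-u[:,1]*s,-np.cos(r)]
    w=v@T[:3,:3].T; o=T[:3,3]
    return o+w*((z-o[2])/w[:,2])[:,None]
def cloud(info,d,T=None):
    f=192/np.tan(np.radians(info["vfov"])/2); y,x=np.mgrid[:384,:512]
    u=np.stack([(x-info["cx"])/f,(y-info["cy"])/f],-1)
    if T is None: T=np.linalg.inv(info["extrinsics"])
    else:
        r=np.linalg.norm(u,axis=-1,keepdims=True)+1e-12; u=u*np.tan(np.minimum(r,1.4))/r
    p=np.concatenate([u[...,:1],-u[...,1:],-np.ones(u.shape[:2]+(1,))],-1)*d[...,None]
    return p@T[:3,:3].T+T[:3,3]
def wristT(s):
    T=np.eye(4);T[:3,:3]=R.from_rotvec(s["orientation"]).as_matrix();T[:3,3]=s["eef_pos"]
    return T@camera_info("wrist")["hand_eye"]
def yellow(im):
    h=cv2.cvtColor(im,cv2.COLOR_RGB2HSV); return (h[...,0]>20)&(h[...,0]<35)&(h[...,1]>150)&(h[...,2]>90)
def blue(im):
    h=cv2.cvtColor(im,cv2.COLOR_RGB2HSV); return (h[...,0]>105)&(h[...,0]<125)&(h[...,1]>150)
E
python3 - <<'E'
from h import *
for n in("top","scene"):
    z=np.load(f"pics/{n}.npz");im,d=z["im"],z["d"];P=cloud(camera_info(n),d)
    y=yellow(im)&(P[...,2]<.1)&(P[...,2]>.01); q=P[y]; g=q[q[:,2]>.062]; b=q[(q[:,2]<.045)]
    print(n,"grip",g.mean(0),g.min(0),g.max(0),len(g),"bar",b.mean(0),len(b))
    rel=np.linalg.norm(P[...,:2]-g.mean(0)[:2],axis=-1)
    c=P[(rel<.17)&(rel>.07)&(P[...,2]>.064)&(P[...,2]<.08)&~yellow(im)]
    if len(c): print(" rim",c.mean(0),np.ptp(c,axis=0),len(c))
    bl=P[blue(im)&(P[...,2]>.23)&(P[...,2]<.27)&(P[...,0]<.75)&(P[...,1]<.1)]; print(" head",len(bl),bl.min(0),bl.max(0))
    xy=bl[:,:2].astype(np.float32); print(" rect",cv2.minAreaRect(xy*1000))
    hl=P[(P[...,2]>.238)&(P[...,2]<.262)&(P[...,1]<.02)&(P[...,1]>-.35)&(P[...,0]>.4)]; print(" all",cv2.minAreaRect((hl[:,:2]*1000).astype(np.float32)),np.median(hl[:,2]))
    bs=P[(P[...,2]>.016)&(P[...,2]<.032)&(P[...,0]>.4)&(P[...,0]<.65)&(P[...,1]<.05)&(P[...,1]>-.25)&(im.min(-1)>110)]
    print(" base",cv2.minAreaRect((bs[:,:2]*1000).astype(np.float32)),len(bs))
E
```

```text
top grip [0.44128957 0.20260853 0.07238384] [0.43203084 0.185415   0.06236966] [0.56276707 0.22863756 0.07862045] 52 bar [0.47914588 0.19944486 0.03461473] 100
 rim [0.54829831 0.19746512 0.06927658] [0.05392085 0.05448351 0.01093927] 219
 head 1954 [ 0.54080023 -0.28663378  0.23019074] [ 0.65421685 -0.05276757  0.25166109]
 rect ((601.3412475585938, -168.54391479492188), (94.694091796875, 235.9466552734375), 9.04038143157959)
 all ((600.948486328125, -166.77940368652344), (93.2388687133789, 232.24432373046875), 9.8045072555542) 0.24051466261374155
 base ((534.55859375, -147.04440307617188), (249.32728576660156, 210.8915252685547), 5.871690273284912) 720
scene grip [0.44299133 0.20374494 0.07127514] [0.43410598 0.18554289 0.0627239 ] [0.45059943 0.2204872  0.07832116] 75 bar [0.47124488 0.20319157 0.03517034] 164
 rim [0.55284397 0.19880516 0.06963024] [0.05378557 0.05643447 0.01182784] 316
 head 1864 [ 0.54319626 -0.28938284  0.23011715] [ 0.6593425  -0.05102403  0.25204243]
 rect ((604.0986938476562, -167.95294189453125), (98.82544708251953, 236.83016967773438), 8.582487106323242)
 all ((603.8931274414062, -165.52490234375), (91.91976928710938, 232.32998657226562), 10.29161262512207) 0.24079075288185026
 base ((537.4490966796875, -145.1114959716797), (251.3970489501953, 210.71234130859375), 7.235001564025879) 1277
```

```bash
cat >> h.py <<'E'
def ori(a): # tool down, tool x at world angle a
    return (R.from_euler('z',a)*R.from_euler('x',np.pi)).as_rotvec()
E
python3 - <<'E'
from h import *
psi=-.045; m=np.array([.591,-.0945])
for sgn in(1,-1):
    for ps,c,z in((psi,(.55,.199),.041),(psi,(.55,.199),.25),(-.62-.25,m,.13),(-.62,m,.13),(.165+.4,m,.13),(psi,m+[.06,0],.42)):
        g=np.array(c)-.11*np.array([np.cos(ps),np.sin(ps)])
        q=ik([*g,z],ori(ps+sgn*np.pi/2)); print(sgn,ps,None if q is None else np.round(q,2))
sgn=1
def snap(n):
    s=state(); im,d=get_image("wrist"); np.savez(f"pics/{n}.npz",im=im,d=d,T=wristT(s)); return im
try:
    reach([.50,.20,.25],ori(psi+np.pi/2)); wait(.3); a=snap("wcup")
    reach([m[0]-.01,m[1],.42],ori(psi+np.pi/2)); wait(.3); b=snap("wmill")
    s=state(); print(s["time_s"],s["wrist_force"],s["eef_pos"])
    cv2.imwrite("pics/w1.png",cv2.resize(np.hstack([a,b])[:,:,::-1],(800,300),interpolation=cv2.INTER_AREA))
except Exception as e: print(repr(e))
E
```

```text
1 -0.045 [ 0.43  0.32 -0.43  0.82  0.    2.05]
1 -0.045 [ 0.43  0.16 -0.06  1.35  0.    2.05]
1 -0.87 [-0.02  0.28 -0.22  1.07  0.    2.42]
1 -0.62 [-0.06  0.26 -0.26  1.06  0.    2.13]
1 0.5650000000000001 [-0.3   0.29 -0.22  1.07  0.    0.71]
1 -0.045 [-0.16  0.3   0.56  1.83  0.    1.45]
-1 -0.045 [ 0.43  0.32 -0.43  0.82  0.   -1.09]
-1 -0.045 [ 0.43  0.16 -0.06  1.35  0.   -1.09]
-1 -0.87 [-0.02  0.28 -0.22  1.07  0.   -0.72]
-1 -0.62 [-0.06  0.26 -0.26  1.06  0.   -1.01]
-1 0.5650000000000001 [-0.3   0.29 -0.22  1.07  0.   -2.43]
-1 -0.045 [-0.16  0.3   0.56  1.83  0.   -1.69]
3.8417 [ 0.98716272 -0.26198312  0.45017198] [ 0.58100128 -0.09386733  0.41990949]
```

View pics/w1.png

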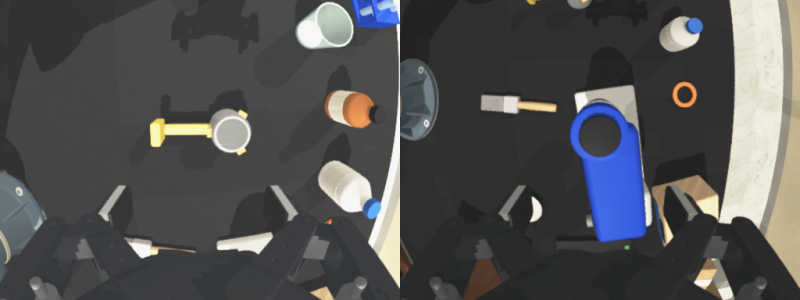

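Left half: the cup rim is at about (231,133) and the grip at (157,132). Right half: the head and its dark knob are at (600,134) with the arm running down. Both views are clear, so I'll measure the cup and head relative to each other with this camera.

```bash
cat > m.py <<'E'
from h import *
from scipy.optimize import least_squares
W=camera_info("wrist")
def circ(p,r=None,it=4):
    p=p[:,:2]
    for _ in range(it):
        f=lambda v:np.hypot(*(p-v[:2]).T)-(v[2] if r is None else r)
        s=least_squares(f,[*p.mean(0),.04],loss="soft_l1",f_scale=.001); e=abs(f(s.x)); p=p[e<max(.0015,2.5*np.median(e))]
    return s.x,len(p),np.sqrt(np.mean(f(s.x)**2)) if len(p)==len(f(s.x)) else np.median(e)
if __name__=="__main__":
    z=np.load("pics/wcup.npz");im,d,T=z["im"],z["d"],z["T"];P=cloud(W,d,T)
    y=yellow(im)&(P[...,2]>.012)&(P[...,0]<.53); q=P[y]; g=(y&(P[...,2]>.066)).astype(np.uint8)
    ys,xs=np.nonzero(g); G=cast(W,np.c_[xs,ys],.074,T); print("grip top",G.mean(0),np.ptp(G,axis=0),cv2.minAreaRect((G[:,:2]*1000).astype(np.float32)),len(G),"z",np.median(P[g>0][:,2]))
    b=y&(P[...,2]<.05)&(P[...,0]>.46);ys,xs=np.nonzero(b);B=cast(W,np.c_[xs,ys],.036,T);print("bar",B.mean(0),cv2.fitLine((B[:,:2]).astype(np.float32),cv2.DIST_L2,0,.01,.01).ravel())
    rel=np.hypot(P[...,0]-.55,P[...,1]-.199)
    top=((rel<.04)&(P[...,2]>.065)&(P[...,2]<.085)).astype(np.uint8)
    c=max(cv2.findContours(top,cv2.RETR_EXTERNAL,cv2.CHAIN_APPROX_NONE)[0],key=cv2.contourArea)[:,0]
    C=cast(W,c,.070,T); print("rim circ",circ(C),"z",np.median(P[top>0][:,2]))
    z=np.load("pics/wmill.npz");im,d,T=z["im"],z["d"],z["T"];P=cloud(W,d,T)
    rel=np.hypot(P[...,0]-.591,P[...,1]+.0945)
    print("heights near axis",np.round(np.percentile(P[(rel<.02)][:,2],[5,50,95]),4),"ring",np.round(np.percentile(P[(rel<.042)&(rel>.034)][:,2],[5,25,50,75,95]),4))
    bl=blue(im).astype(np.uint8); cs,h=cv2.findContours(bl,cv2.RETR_CCOMP,cv2.CHAIN_APPROX_NONE)
    i=max(range(len(cs)),key=lambda i:cv2.contourArea(cs[i])); c=cs[i][:,0]
    for zz in(.236,.24,.244):
        C=cast(W,c,zz,T); f=C[C[:,1]>-.0945]; print("head",zz,circ(f),cv2.minAreaRect((C[:,:2]*1000).astype(np.float32)))
    for j in range(len(cs)):
        if h[0][j][3]==i and len(cs[j])>40: print("knob",circ(cast(W,cs[j][:,0],.25,T)),circ(cast(W,cs[j][:,0],.24,T)))
    # side lines of arm
    C=cast(W,c,.24,T); t=np.array([.164,-.986]);n=np.array([.986,.164]);r=C[:,:2]-[.591,-.0945]; s=r@t
    for sg in(1,-1):
        k=(s>.01)&(s<.1)&(sg*(r@n)>.03); L=C[k][:,:2]; v=cv2.fitLine(L.astype(np.float32),cv2.DIST_HUBER,0,.001,.01).ravel(); print("side",sg,v,np.degrees(np.arctan2(v[0],-v[1])))
E
python3 m.py
```

```text
grip top [0.45006761 0.20664874 0.074     ] [0. 0. 0.] ((450.0675964355469, 206.64874267578125), (0.0, 0.0), 0.0) 1 z 0.3931455083094025m.py:14: RuntimeWarning: Mean of empty slice.
  b=y&(P[...,2]<.05)&(P[...,0]>.46);ys,xs=np.nonzero(b);B=cast(W,np.c_[xs,ys],.036,T);print("bar",B.mean(0),cv2.fitLine((B[:,:2]).astype(np.float32),cv2.DIST_L2,0,.01,.01).ravel())
  ret = um.true_divide(
Traceback (most recent call last):
  File "m.py", line 14, in <module>
    b=y&(P[...,2]<.05)&(P[...,0]>.46);ys,xs=np.nonzero(b);B=cast(W,np.c_[xs,ys],.036,T);print("bar",B.mean(0),cv2.fitLine((B[:,:2]).astype(np.float32),cv2.DIST_L2,0,.01,.01).ravel())
                                                                                                              ~~~~~~~~~~~^^^^^^^^^^^^^^^^^^^^^^^^^^^^^^^^^^^^^^^^^^^^^^^^^^^^
cv2.error: OpenCV(4.12.0) /io/opencv/modules/imgproc/src/linefit.cpp:50: error: (-215:Assertion failed) count > 0 in function 'fitLine2D_wods'
```

```bash
python3 - <<'E'
from m import *
z=np.load("pics/wcup.npz");im,d,T=z["im"],z["d"],z["T"];P=cloud(W,d,T)
for x,y in((201,170),(201,180),(240,166),(296,170),(220,120)): print(im[y,x],cv2.cvtColor(im[y:y+1,x:x+1],cv2.COLOR_RGB2HSV)[0,0],d[y,x],P[y,x])
E
sed -i 's/(h\[...,1\]>150)&(h\[...,2\]>90)/(h[...,1]>90)\&(h[...,2]>90)/' h.py; python3 m.py
```

```text
[247 247 189] [ 30  60 247] 0.32458487 [0.44224533 0.20607416 0.07471686]
[247 247 190] [ 30  59 247] 0.32817295 [0.44117823 0.19461514 0.07428432]
[247 247 192] [ 30  57 247] 0.36340243 [0.48354704 0.20072541 0.03534894]
[180 179 171] [ 27  13 180] 0.32832906 [0.5474608  0.2006218  0.07107044]
[75 74 74] [ 0  3 75] 0.38110754 [0.45859503 0.25710088 0.0010681 ]
grip top [0.44331859 0.20559001 0.074     ] [0.0805678  0.03452964 0.        ] ((472.5514831542969, 201.65821838378906), (34.21946334838867, 79.75794982910156), 86.68379211425781) 108 z 0.0724357667337091
bar [0.49122651 0.20385685 0.036     ] [0.9998292  0.01848271 0.49122652 0.20385686]
rim circ (array([0.54810546, 0.19960274, 0.02714101]), 140, np.float64(0.000548372754076363)) z 0.07077268609719783
heights near axis [0.2502 0.5062 0.5214] ring [0.2365 0.2495 0.4885 0.5142 0.5211]
head 0.236 (array([ 0.5842203 , -0.09402001,  0.04373359]), 78, np.float64(0.0005496672193917557)) ((596.80419921875, -166.99951171875), (98.43556213378906, 236.99209594726562), 6.344479084014893)
head 0.24 (array([ 0.584405  , -0.09341449,  0.04344585]), 78, np.float64(0.0005546108282943451)) ((596.6481323242188, -165.24575805664062), (97.23125457763672, 234.09259033203125), 6.344471454620361)
head 0.244 (array([ 0.58459573, -0.09287477,  0.04323173]), 80, np.float64(0.0005748702416015418)) ((596.4921875, -163.4918975830078), (96.02693939208984, 231.1930694580078), 6.3444623947143555)
knob (array([ 0.58314528, -0.09478764,  0.02980874]), 154, np.float64(0.000338996029156826)) (array([ 0.5831164 , -0.0970607 ,  0.03076138]), 154, np.float64(0.0003498314407183095))
side 1 [ 0.10168111 -0.994817    0.64135695 -0.13554682] 5.835984
side -1 [ 0.11405658 -0.99347425  0.55808294 -0.15660377] 6.5492125
```

```bash
sed -i 's/(h\[...,1\]>90)&/(h[...,1]>45)\&/' h.py; python3 - <<'E'
from m import *
z=np.load("pics/wcup.npz");im,d,T=z["im"],z["d"],z["T"];P=cloud(W,d,T)
y=yellow(im)&(P[...,2]>.012)&(P[...,0]<.52)&(P[...,0]>.4)
ys,xs=np.nonzero(y&(P[...,2]>.068)); G=cast(W,np.c_[xs,ys],.074,T); print("grip",G.mean(0),len(G),cv2.minAreaRect((G[:,:2]*1000).astype(np.float32)))
ys,xs=np.nonzero(y&(P[...,2]>.032)&(P[...,2]<.039)&(P[...,0]>.456)&(P[...,0]<.51));B=cast(W,np.c_[xs,ys],.036,T);v=cv2.fitLine(B[:,:2].astype(np.float32),cv2.DIST_L2,0,.01,.01).ravel();print("bar",B.mean(0),len(B),v,v[1]/v[0])
for n in("top","scene"):
    z=np.load(f"pics/{n}.npz");im,d=z["im"],z["d"];I=camera_info(n)
    bl=blue(im).astype(np.uint8); cs,h=cv2.findContours(bl,cv2.RETR_CCOMP,cv2.CHAIN_APPROX_NONE)
    for j in range(len(cs)):
        if h[0][j][3]>=0 and len(cs[j])>25: print(n,"knob",circ(cast(I,cs[j][:,0],.25)))
    P=cloud(I,d); rel=np.hypot(P[...,0]-.55,P[...,1]-.199); top=((rel<.04)&(P[...,2]>.066)&(P[...,2]<.085)).astype(np.uint8)
    c=max(cv2.findContours(top,cv2.RETR_EXTERNAL,cv2.CHAIN_APPROX_NONE)[0],key=cv2.contourArea)[:,0]
    print(n,"rim",circ(cast(I,c,.07)))
E
```

```text
grip [0.45310256 0.19467379 0.074     ] 381 ((814.088623046875, -20.772064208984375), (108.50958251953125, 897.7518310546875), 54.2048225402832)
bar [0.48270428 0.20170614 0.036     ] 577 [ 0.9997906  -0.02046444  0.48270428  0.20170614] -0.020468729
top knob (array([ 0.58388723, -0.09533942,  0.02975859]), 58, np.float64(0.0007706886718395898))
top knob (array([0.76477402, 0.53153376, 0.01396107]), 27, np.float64(0.0036147506025543835))
top knob (array([0.76978766, 0.50222405, 0.01410953]), 27, np.float64(0.004067934399155198))
top knob (array([0.77350878, 0.47044802, 0.01373066]), 27, np.float64(0.0033175998536425183))
top knob (array([0.77843915, 0.43974523, 0.01368954]), 25, np.float64(0.0030550939760956852))
top rim (array([0.54822656, 0.19794886, 0.0253556 ]), 44, np.float64(0.0013714859787642229))
scene knob (array([0.89893829, 0.45819363, 0.0086715 ]), 23, np.float64(0.0007532899528871538))
scene knob (array([ 0.58744335, -0.09148192,  0.03041132]), 57, np.float64(0.0016130815189308526))
scene rim (array([0.55162928, 0.19817605, 0.02633281]), 40, np.float64(0.0006429593003682561))
```

```bash
cat >> h.py <<'E'
L=.11
def pose(c,h,psi,dy=0.):
    """TCP position/rotvec so that the held cup's axis is at c, origin height h, yaw psi; grip centre sits dy (cup y) from TCP"""
    x=np.array([np.cos(psi),np.sin(psi)]); y=np.array([-x[1],x[0]])
    p=np.array(c)-L*x-dy*y; return [p[0],p[1],h+.041],ori(psi+np.pi/2)
def st(msg=""):
    s=state(); print(msg,"t%.2f"%s["time_s"],"p",np.round(s["eef_pos"]*1000,1),"F",np.round(s["wrist_force"],1),"M",np.round(s["ft_torque"],2),"ff%.0f gap%.3f"%(s["finger_force"],s["finger_gap"])); return s
E
python3 - <<'E'
from h import *
o=ori(-.03+np.pi/2); g=[.440,.2022]
move_gripper(.5)
reach([*g,.16],o); st()
move_linear([*g,.041],.12); st("down")
move_gripper(0,100); st("grip")
move_linear([*g,.044],.03); st("3mm")
move_linear([*g,.086],.1); wait(.3); s=st("up")
im,d=get_image("wrist"); np.savez("pics/held.npz",im=im,d=d,T=wristT(s)); cv2.imwrite("pics/held.png",im[:,:,::-1])
E
```

```text
t5.88 p [441.1 202.2 160.7] F [0.7 1.1 0.1] M [-0.04  0.04 -0.02] ff0 gap0.499
down t7.03 p [440.5 202.3  41.5] F [0.1 0.3 0.1] M [-0.01  0.   -0.08] ff0 gap0.503
grip t7.40 p [440.2 202.3  41.5] F [-2.6 -0.6  5.1] M [-0.1   0.05 -0.05] ff98 gap0.146
3mm t7.65 p [439.8 202.2  44. ] F [ 1.2  0.2 -2.4] M [-0.06  0.25 -0.01] ff97 gap0.152
up t8.52 p [439.7 202.1  85.5] F [-0.1 -0.  -2. ] M [ 0.03  0.21 -0.04] ff98 gap0.148
```

View pics/held.png

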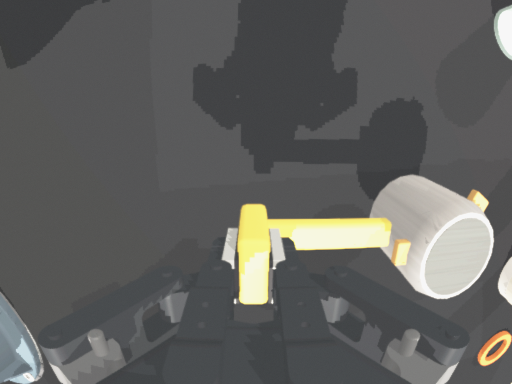

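The cup is held, with its grip between the fingers at (254,255) and the rim ellipse centred at about (457,252). Next I'll measure the axis in hand and carry the cup to below the mouth.

```bash
python3 - <<'E'
from m import *
z=np.load("pics/held.npz");im,d,T=z["im"],z["d"],z["T"];P=cloud(W,d,T)
rel=np.hypot(P[...,0]-.5497,P[...,1]-.199)
print("z",np.percentile(P[rel<.018][:,2],[5,50,95]))
q=P[rel<.018]; A=np.c_[q[:,:2]-[.55,.199],np.ones(len(q))]; print("plane tilt",np.linalg.lstsq(A,q[:,2],rcond=None)[0])
top=((rel<.04)&(P[...,2]>.109)).astype(np.uint8)
c=max(cv2.findContours(top,cv2.RETR_EXTERNAL,cv2.CHAIN_APPROX_NONE)[0],key=cv2.contourArea)[:,0]
print("rim",circ(cast(W,c,.1145,T)),circ(cast(W,c,.1145,T),.026)); t=P[top>0]; print(t[:,:2].mean(0),np.ptp(t,axis=0))
y=yellow(im)&(P[...,2]>.112)&(P[...,0]>.42)&(P[...,0]<.46); k=P[y];print("griptop",k.mean(0),np.median(k,axis=0),np.ptp(k,axis=0))
c=np.array([.5845,-.094]); psi=.11-.785
p,o=pose(c,.045,psi,.0008)
p1,_=pose([.5845,.06],.045,psi); 
move_linear(p1,.2,o); st("mid"); move_linear(p,.12,o); wait(.3); st("under")
im,d=get_image("scene"); np.savez("pics/under.npz",im=im,d=d); cv2.imwrite("pics/under.png",cv2.resize(im[60:240,100:340,::-1],None,fx=3,fy=3,interpolation=cv2.INTER_CUBIC))
E
```

```text
z [9.68844574e-05 1.14047802e-01 1.15061276e-01]
plane tilt [ 1.49145807 -1.01781864  0.09789609]
rim (array([0.54611895, 0.20120346, 0.02757931]), 253, np.float64(0.000732151815269969)) (array([0.54451006, 0.20244966, 0.04      ]), 181, np.float64(0.0004937812473369205))
[0.54497969 0.20221947] [0.05592365 0.05458881 0.00749611]
griptop [0.43988249 0.21069015 0.11914422] [0.43971836 0.21344604 0.11758055] [0.01479763 0.08661079 0.11653669]
mid t9.36 p [498.2 128.9  85.8] F [-0.6 -0.6 -2.5] M [ 0.16  0.14 -0.  ] ff97 gap0.151
under t11.10 p [498.1 -25.6  86. ] F [ 0.3 -0.4 -2.5] M [ 0.18  0.2  -0.01] ff97 gap0.149
```

View pics/under.png

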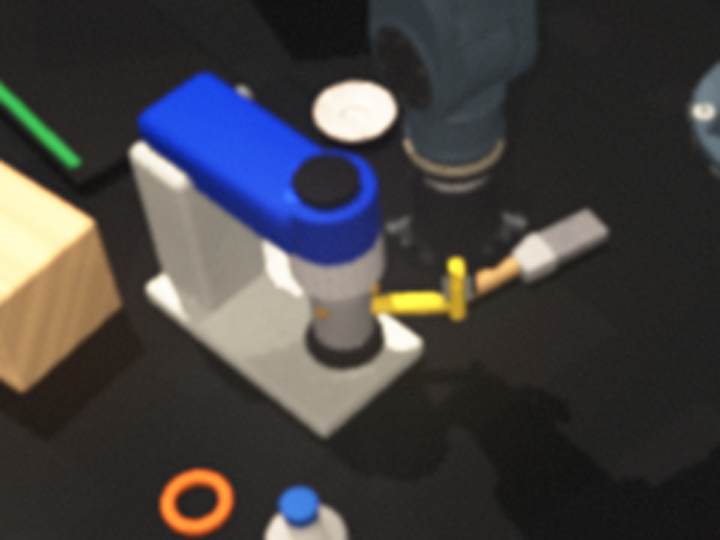

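The scene crop shows the cup under the collar at (345,300) with the grip at (456,290), clear of column and brush. I'll rise with a force guard.

```bash
cat >> h.py <<'E'
def F(n=3):
    v=[]
    for i in range(n):
        s=state(); v.append(np.r_[s["wrist_force"],s["ft_torque"]])
        if i<n-1: wait(.02)
    return np.mean(v,0)
def rise(c,psi,h0,h1,F0,step=.001,fz=6.,fl=8.,dy=0.,speed=.02,verbose=True):
    """raise in steps until the downward push passes fz or the side load fl; returns height, reason"""
    h=h0
    while h<h1-1e-6:
        h=min(h+step,h1); p,o=pose(c,h,psi,dy); move_linear(p,speed); f=F()-F0
        if verbose: print("h%.1f"%(h*1e3),"zTCP%.1f"%(state()["eef_pos"][2]*1e3-41),np.round(f,1),"t%.2f"%state()["time_s"])
        if -f[2]>fz: return h,"z",f
        if np.hypot(f[0],f[1])>fl: return h,"side",f
    return h,"free",f
E
python3 - <<'E'
from h import *
c=np.array([.5845,-.094]); psi=.11-.785
p,o=pose(c,.045,psi); move_linear(p,.05,o); wait(.3); F0=F(6); print(np.round(F0,2))
p,o=pose(c,.064,psi); move_linear(p,.06); print(np.round(F()-F0,1),state()["time_s"])
print(rise(c,psi,.064,.084,F0))
E
```

```text
[-0.07  0.06 -2.17  0.16  0.19 -0.02]
[ 0.5 -0.3 -0.  -0.1 -0.   0.1] 12.2833
h65.0 zTCP64.9 [ 0.2 -0.7  0.3 -0.  -0.   0. ] t12.57
h66.0 zTCP66.0 [-0.3  0.4  0.5 -0.  -0.   0. ] t12.85
h67.0 zTCP67.0 [ 0.4 -0.1 -0.1 -0.  -0.   0. ] t13.13
h68.0 zTCP68.0 [ 0.5 -0.4 -0.3 -0.  -0.   0. ] t13.42
h69.0 zTCP69.0 [-0.   0.2  0.3 -0.  -0.   0. ] t13.70
h70.0 zTCP70.0 [ 0.7  0.1  0.1 -0.  -0.   0. ] t13.98
h71.0 zTCP71.0 [-0.2  0.   0.1 -0.   0.   0. ] t14.27
h72.0 zTCP72.1 [ 0.1 -0.   0.5 -0.  -0.   0. ] t14.55
h73.0 zTCP73.1 [-0.2  0.3  0.2 -0.  -0.   0. ] t14.83
h74.0 zTCP74.0 [ 0.2  0.3  0.4 -0.  -0.  -0. ] t15.12
h75.0 zTCP75.1 [ 0.6 -0.3  0.2 -0.  -0.   0. ] t15.40
h76.0 zTCP76.1 [-0.1  0.3 -0.  -0.  -0.   0. ] t15.68
h77.0 zTCP77.0 [ 0.3  0.6  0.2 -0.  -0.   0. ] t15.97
h78.0 zTCP78.1 [-0.3 -0.2  0.1 -0.1 -0.   0. ] t16.25
h79.0 zTCP78.9 [-0.1 -0.3 -1.6  0.   0.1 -0. ] t16.53
h80.0 zTCP79.7 [ 2.6 -1.1 -5.9  0.1  0.3  0. ] t16.82
h81.0 zTCP80.6 [  3.4  -1.9 -10.1   0.3   0.4   0.1] t17.10
(0.08100000000000002, 'z', array([  3.43802164,  -1.86220749, -10.11187213,   0.28444852,
         0.44722729,   0.05930263]))
```

```bash
cat >> h.py <<'E'
def turn(c,h,psi,dy=0.,speed=None,dpsi=None):
    p,o=pose(c,h,psi,dy); move_linear(p,.03,o)
E
python3 - <<'E'
from h import *
c=np.array([.5845,-.094]); n=.11-.785; h=.080
F0=np.array([-.07,.06,-2.17,.16,.19,-.02])
turn(c,h,n); prev=None; found=None
for seq in(range(0,15,2),range(-2,-17,-2)):
    if seq[0]<0: turn(c,.0775,n); turn(c,h,n-.017)
    for k in seq:
        turn(c,h,n+np.radians(k)); f=F()-F0; print(k,"z%.1f"%(state()["eef_pos"][2]*1e3-41),np.round(f,1),np.round(f[3:5],2),"t%.2f"%state()["time_s"])
        if np.linalg.norm(f[:3])>25: raise SystemExit("hard")
        if k and -f[2]<1.5: found=k;break
    if found is not None: break
print("free at",found)
E
```

```text
0 z80.0 [ 1.  -1.5 -7.5  0.3  0.6  0. ] [0.25 0.59] t17.63
2 z79.9 [ 0.6 -0.1 -8.1  0.3  0.7  0.1] [0.35 0.68] t17.94
4 z79.8 [  0.8  -1.  -10.1   0.3   0.6   0. ] [0.35 0.64] t18.25
6 z79.8 [  1.2  -0.5 -11.3   0.3   0.7   0. ] [0.33 0.67] t18.56
8 z79.8 [  0.3  -1.1 -13.    0.3   0.8  -0. ] [0.34 0.76] t18.87
10 z79.8 [  1.3   0.6 -14.6   0.7   0.7   0.1] [0.67 0.74] t19.18
12 z79.9 [  1.9   0.5 -15.5   0.7   0.7   0.1] [0.71 0.7 ] t19.48
14 z79.9 [  2.6   1.1 -16.3   0.7   0.7   0.2] [0.75 0.66] t19.79
-2 z79.8 [ 0.6 -1.  -5.4  0.3  0.6  0. ] [0.31 0.58] t21.38
-4 z80.0 [-1.4  0.4 -3.3  0.2  0.6 -0.1] [0.25 0.6 ] t21.68
-6 z80.4 [-0.8 -0.9  0.4 -0.2  0.2 -0.1] [-0.22  0.2 ] t21.99
free at -6
```

```bash
python3 - <<'E'
from h import *
c=np.array([.5845,-.094]); n=.11-.785
F0=np.array([-.07,.06,-2.17,.16,.19,-.02])
psi=n-np.radians(9); turn(c,.080,psi); print(np.round(F()-F0,2))
print(rise(c,psi,.080,.092,F0,step=.0015,fz=7,fl=6))
E
```

```text
[-4.2  -3.03  1.82 -0.72  0.71 -0.38]
h81.5 zTCP81.5 [-4.8 -3.7  1.  -0.7  0.8 -0.3] t22.65
(0.0815, 'side', array([-4.80482641, -3.74059748,  0.97206603, -0.7302354 ,  0.80505275,
       -0.34580574]))
```

```bash
cat >> h.py <<'E'
import json
FB=np.array([-.07,.06,-2.17,.16,.19,-.02])
def adm(c,h,psi,kF=1.2e-4,kM=.12,yaw=True,pr=True):
    """go to the pose, feel, and yield a little to side load and twist"""
    turn(c,h,psi); f=F()-FB; x=np.array([np.cos(psi),np.sin(psi)]); y=np.array([-x[1],x[0]])
    Ma=f[5]-L*(x[0]*f[1]-x[1]*f[0]); fx,fy=f[:2]@x,f[:2]@y
    if pr: print("h%.1f z%.1f psi%.1f c(%.1f,%.1f) fx%.1f fy%.1f fz%.1f Ma%.2f My%.2f t%.2f"%(h*1e3,state()["eef_pos"][2]*1e3-41,np.degrees(psi-(.11-.785)),*(c*1e3),fx,fy,f[2],Ma,f[3:5]@y,state()["time_s"]))
    d=f[:2]*kF*(np.hypot(fx,fy)>1); d*=min(1,.0007/(np.linalg.norm(d)+1e-9))
    return c+d, psi+(np.clip(kM*Ma,-.02,.02) if yaw else 0), f
E
python3 - <<'E'
from h import *
c=np.array([.5845,-.094]); psi=.11-.785-np.radians(7); h=.0815
for k in range(14):
    c,psi,f=adm(c,h,psi)
    if np.linalg.norm(f[:3])>16 or h>.0925: break
    if np.hypot(*f[:2])<4 and -f[2]<6: h+=.0015
json.dump([*c,psi,h],open("s.json","w"))
E
```

```text
h81.5 z81.7 psi-7.0 c(584.5,-94.0) fx-0.1 fy-3.1 fz-0.2 Ma0.10 My-0.01 t22.96
h83.0 z83.1 psi-6.3 c(584.2,-94.3) fx-0.4 fy-1.9 fz0.6 Ma0.05 My0.05 t23.24
h84.5 z84.7 psi-6.0 c(584.0,-94.4) fx-0.3 fy-0.9 fz0.2 Ma0.09 My-0.00 t23.52
h86.0 z86.2 psi-5.3 c(584.0,-94.4) fx0.2 fy-0.1 fz-0.5 Ma0.00 My-0.05 t23.81
h87.5 z87.6 psi-5.3 c(584.0,-94.4) fx0.6 fy0.4 fz-0.0 Ma-0.04 My-0.04 t24.09
h89.0 z88.8 psi-5.6 c(584.0,-94.4) fx0.9 fy0.1 fz-2.6 Ma-0.01 My0.11 t24.38
h90.5 z90.4 psi-5.6 c(584.0,-94.4) fx0.6 fy0.0 fz-3.1 Ma-0.00 My0.23 t24.66
h92.0 z91.9 psi-5.7 c(584.0,-94.4) fx0.3 fy-0.2 fz-4.7 Ma0.05 My0.33 t24.94
h93.5 z93.4 psi-5.3 c(584.0,-94.4) fx0.1 fy-0.6 fz-4.7 Ma0.07 My0.52 t25.23
```

```bash
python3 - <<'E'
from h import *
*c,psi,h=json.load(open("s.json")); c=np.array(c); h=.0935
psi0=.11-.785-np.radians(5.6); psi=psi0
for h in(.095,.0963,.0975): c,_,f=adm(c,h,psi)
if np.hypot(*f[:2])<8 and -f[2]<14:
    for k in (2,4,6,8,11,14,18,22,26,30,34,38,42,44,46):
        psi=psi0+np.radians(k); c,_,f=adm(c,h,psi,yaw=False)
        x=np.array([np.cos(psi),np.sin(psi)]);Ma=f[5]-L*(x[0]*f[1]-x[1]*f[0])
        if np.linalg.norm(f[:3])>18 or abs(Ma)>.45: print("stop at",k); break
json.dump([*c,psi,h],open("s.json","w"))
E
```

```text
h95.0 z94.9 psi-5.6 c(584.0,-94.4) fx-0.2 fy-0.7 fz-6.4 Ma0.04 My0.61 t25.51
h96.3 z96.2 psi-5.6 c(584.0,-94.4) fx-0.6 fy-0.1 fz-6.9 Ma-0.03 My0.73 t25.79
h97.5 z97.4 psi-5.6 c(584.0,-94.4) fx-1.0 fy-0.8 fz-7.2 Ma0.06 My0.88 t26.07
h97.5 z97.6 psi-3.6 c(583.9,-94.4) fx-0.2 fy0.9 fz-8.2 Ma0.03 My0.83 t26.39
h97.5 z97.6 psi-1.6 c(583.9,-94.4) fx0.6 fy1.0 fz-7.4 Ma0.06 My0.60 t26.70
h97.5 z97.6 psi0.4 c(584.0,-94.3) fx0.5 fy0.9 fz-7.6 Ma0.06 My0.51 t27.01
h97.5 z97.5 psi2.4 c(584.1,-94.3) fx0.8 fy1.1 fz-7.2 Ma-0.01 My0.54 t27.32
h97.5 z97.5 psi5.4 c(584.3,-94.2) fx0.1 fy0.8 fz-7.6 Ma0.03 My0.62 t27.69
h97.5 z97.5 psi8.4 c(584.3,-94.2) fx-0.4 fy1.1 fz-7.4 Ma-0.02 My0.64 t28.07
h97.5 z97.5 psi12.4 c(584.3,-94.1) fx0.7 fy0.3 fz-7.6 Ma0.07 My0.60 t28.50
h97.5 z97.5 psi16.4 c(584.3,-94.1) fx0.4 fy0.5 fz-8.0 Ma0.01 My0.53 t28.94
h97.5 z97.5 psi20.4 c(584.3,-94.1) fx0.7 fy0.0 fz-7.6 Ma0.03 My0.55 t29.38
h97.5 z97.5 psi24.4 c(584.3,-94.1) fx0.2 fy-0.5 fz-7.9 Ma0.10 My0.66 t29.82
h97.5 z97.5 psi28.4 c(584.3,-94.1) fx-0.2 fy0.8 fz-7.9 Ma0.01 My0.75 t30.27
h97.5 z97.5 psi32.4 c(584.3,-94.1) fx1.0 fy0.4 fz-7.6 Ma0.06 My0.72 t30.71
h97.5 z97.5 psi36.4 c(584.4,-94.1) fx0.6 fy-0.3 fz-8.2 Ma0.10 My0.74 t31.15
h97.5 z97.5 psi38.4 c(584.4,-94.1) fx0.3 fy0.4 fz-7.8 Ma0.03 My0.74 t31.46
h97.5 z97.5 psi40.4 c(584.4,-94.1) fx-0.5 fy0.5 fz-7.7 Ma0.02 My0.75 t31.77
```

```bash
python3 - <<'E'
from h import *
*c,psi,h=json.load(open("s.json")); c=np.array(c)
while h>.087:
    h-=.0008; c,_,f=adm(c,h,psi,yaw=False)
    if f[2]>1.5 or np.hypot(*f[:2])>8: break
json.dump([*c,psi,h],open("s.json","w"))
E
```

```text
h96.7 z96.7 psi40.4 c(584.4,-94.1) fx-0.4 fy0.3 fz-7.2 Ma-0.02 My0.74 t32.05
h95.9 z95.9 psi40.4 c(584.4,-94.1) fx-0.9 fy0.0 fz-6.0 Ma-0.02 My0.75 t32.33
h95.1 z95.1 psi40.4 c(584.4,-94.1) fx-1.0 fy0.0 fz-6.1 Ma-0.00 My0.74 t32.62
h94.3 z94.3 psi40.4 c(584.4,-94.1) fx-1.1 fy-0.2 fz-5.6 Ma0.01 My0.74 t32.90
h93.5 z93.6 psi40.4 c(584.3,-94.1) fx-0.6 fy-0.0 fz-4.5 Ma0.01 My0.60 t33.18
h92.7 z92.8 psi40.4 c(584.3,-94.1) fx0.0 fy-0.3 fz-4.4 Ma0.05 My0.49 t33.47
h91.9 z91.9 psi40.4 c(584.3,-94.1) fx0.3 fy0.1 fz-4.1 Ma0.02 My0.37 t33.75
h91.1 z91.1 psi40.4 c(584.3,-94.1) fx-0.1 fy-0.5 fz-3.2 Ma0.07 My0.29 t34.03
h90.3 z90.3 psi40.4 c(584.3,-94.1) fx0.5 fy0.2 fz-3.0 Ma-0.03 My0.24 t34.32
h89.5 z89.7 psi40.4 c(584.3,-94.1) fx-0.4 fy0.1 fz-0.2 Ma0.02 My0.11 t34.60
h88.7 z89.2 psi40.4 c(584.3,-94.1) fx-3.1 fy0.0 fz7.0 Ma0.03 My0.25 t34.88
```

```bash
python3 - <<'E'
from h import *
*c,psi,h=json.load(open("s.json")); c=np.array(c)
c0=c; _,_,f=adm(c,.0894,psi,yaw=False)
move_gripper(.4,20); s=st("open"); wait(.2)
p=s["eef_pos"]; move_linear([p[0],p[1],p[2]+.02],.05); st("up20")
move_linear([p[0],p[1],p[2]+.075],.1); st("up")
move_linear([p[0]-.12,p[1]+.05,p[2]+.12],.15); wait(.5); s=st("away")
im,d=get_image("scene"); im2,_=get_image("top"); np.savez("pics/end.npz",im=im,d=d)
a=cv2.resize(im[60:240,100:340,::-1],(720,540),interpolation=cv2.INTER_CUBIC); cv2.imwrite("pics/end.png",a); cv2.imwrite("pics/endtop.png",im2[:,:,::-1])
wi,_=get_image("wrist"); cv2.imwrite("pics/endw.png",wi[:,:,::-1])
E
```

```text
h89.4 z89.5 psi40.4 c(583.9,-94.1) fx1.0 fy0.1 fz2.2 Ma0.02 My-0.34 t35.17
open t35.51 p [472.7 -97.3 130. ] F [-4.8 -0.9  1.4] M [-0.02  0.55 -0.07] ff0 gap0.398
up20 t36.25 p [473.3 -97.4 150.4] F [-0.7 -0.   0.2] M [-0.02  0.01 -0.  ] ff0 gap0.394
up t36.95 p [472.5 -97.3 204.5] F [-0.1 -0.1 -0.3] M [ 0.01 -0.03 -0.04] ff0 gap0.401
away t38.52 p [352.8 -47.3 249.9] F [0.6 0.2 0.1] M [0.02 0.05 0.04] ff0 gap0.400
```

View pics/end.png

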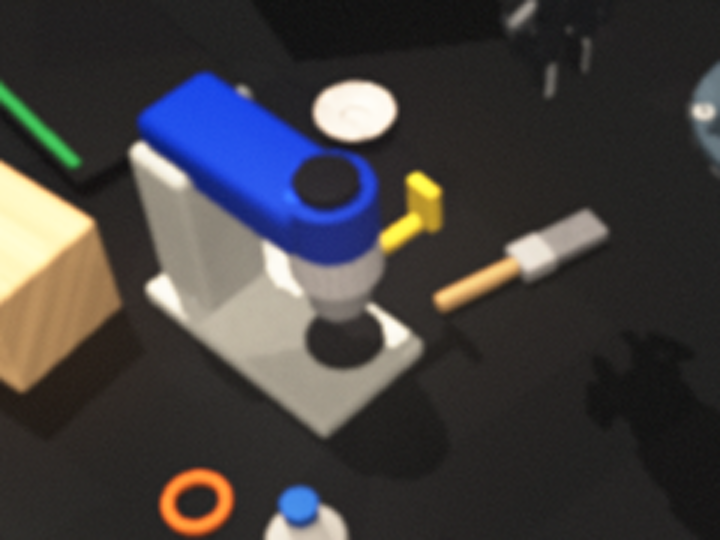

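The cup hangs under the collar at (340,295) with its handle to the front at (425,200), and the bystanders haven't moved. I'll check the grip height quickly, then hand in.

```bash
python3 - <<'E'
from h import *
z=np.load("pics/end.npz");P=cloud(camera_info("scene"),z["d"]);q=P[yellow(z["im"])&(P[...,2]>.1)&(P[...,2]<.2)&(P[...,0]<.6)&(P[...,1]<.05)&(P[...,1]>-.2)]
t=q[q[:,2]>np.percentile(q[:,2],95)-.012]; g=np.median(t,axis=0); print("grip",g,"top z",np.percentile(q[:,2],[90,98]),len(q),"yaw",np.arctan2(-.094-g[1],.584-g[0]))
ok=.150<np.percentile(q[:,2],98)<.175
print(ok)
if ok: print(hand_in())
E
```

```text
grip [ 0.47982829 -0.09369218  0.16089124] top z [0.16165078 0.16468591] 251 yaw -0.0029548976179565515
True
the job is handed in; nothing more can be done
None
```

The job is handed in at about 39 s, with the robot clear: the cup hangs from the mill with its handle to the front. The lugs landed at a cup height of about 89.6 mm, where the pocket floor should be since the collar sits about 1.7 mm low. Wrist force stayed under 17 N at every reading against the mill, and the bystanders in the final view had not moved.

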